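# Push a paint pot through the sprung flap of its tray

## Task

A paint pot stands in the lane of the wooden pot tray, outside its self-closing metal flap. Push the flap open inwards with one finger and, while that finger keeps it open, push the pot through with the other finger, all the way home against the stop at the end of the lane; then come away so that the flap falls shut behind it. The pot must stay standing on the tray and must not touch the flap; do not pick it up, and leave the other things where they are.

Things in the scene. Friction and masses are not known exactly. Their poses are not given: they have to be found in the camera images.
- tray: Fixed plywood board on feet, top 20 mm above the table; position and yaw vary. Origin: on the table under the flap's hinge pin; own +y runs along the lane, inwards; own +x runs from the hinge across to the lane. Spans x -18..102, y -145..155 mm. On it only: the lane, the pin (11 mm thick, top 78 mm above the table, 26 mm square foot) and flap.
- lane_mouth (a point): Mid-lane under the shut flap, at x = 59, y = 0, z = 20 mm of the tray (board's top face). The lane is straight, 38 mm wide between two wooden kerbs 5 mm thick and 6 mm high (tops 26 mm above the table), from y = -137 mm to the stop. A pad face slanted over 0.15 rad to the lane wedges the pot on a kerb.
- lane_stop (a point): Foot of the stop's face at the lane's inner end, x = 59, y = 121, z = 20 mm of the tray. The stop is a wooden bar 6 mm high. A pot against it has its centre at y = 104 mm.
- flap (a joint): Angle of the aluminium flap about the upright pin, rad: 0 shut (along the tray's +x, across the lane), grows swinging inwards (to the tray's +y), stop at 1.6; it cannot swing outwards. A weak spring (0.008 N m shut, 0.03 open) shuts it within about 2 s. A finger going in between pin and lane opens it.
- flap_edge (a point): Free edge of the flap plate, 78 mm from the pin, 50 mm above the table. The plate is 3 mm thick, z = 30 to 70 mm, and starts 4 mm from the pin. It sweeps all within 78 mm of the pin: a pot at the stop is clear of it.
- rail_end (a point): Far end of the push rail along the flap's top, 193 mm from the pin, 66 mm above the table. The rail is 7 mm thick, z = 62 to 70 mm, and passes above a pot in the tray (pot's top: 56 mm). A finger sliding inwards along it, on the lane's side, still holds the flap open beyond the plate's edge.
- pot: The paint pot to push: round, 33 mm across and 36 mm high with a 30 mm lid, about 45 g (varies); it stands in the lane in front of the flap. Push it low (under 15 mm above the board): higher, it may tip. Origin: centre of its underside (20 mm above the table).
- jar_a: Another paint pot of the same size, beside the tray, on the table: leave it. Origin: centre of underside.
- jar_b: Another paint pot of the same size, beside the tray, on the table: leave it. Origin: centre of underside.
- glue: Glue bottle, 41 mm across, 134 mm high: leave it. Origin: centre of underside.
- house: Model house, 76x85x86 mm: leave it. Origin: under its centre.
- tree: Model tree, 60 mm across, 87 mm high: leave it. Origin: centre of its foot.
- screwdriver: Screwdriver, 170 mm long along its x, 24 mm high: leave it. Origin: under its centre.
Mind the look-alikes: they are no part of the job. What is shaped like the pot but pink or yellow is not meant.

How it is judged (in metres and radians):
On the way, in this order (a step that is already met when the one before it is completed fails the run):
1. a finger has swung the flap open (over 0.9 rad) while the pot is still outside it (value of joint flap above 0.9 rad and contact force between the fingers and flap above 0.02 N and y of pot in the frame of tray below 0 m), for 0.1 s.
2. the pot's centre is over 20 mm past the flap's line while a finger still holds the flap open (value of joint flap above 0.9 rad and contact force between the fingers and flap above 0.02 N and y of pot in the frame of tray above 0.02 m), for 0.1 s.
At the end, for the whole second after the job is handed in: The pot stands upright at rest in the lane, its centre 98 to 110 mm inside the flap's line (within 6 mm of the stop) and within 6 mm of the lane's middle, and the flap is shut behind it (within 0.08 rad) (y of pot in the frame of tray between 0.098 and 0.11 m and x of pot in the frame of tray between 0.053 and 0.065 m and angle between pot's own z axis and vertical below 0.1 rad and height (world z) of pot below 0.023 m and linear speed of pot below 0.02 m/s and value of joint flap below 0.08 rad); the robot touches nothing.
It fails at once if the pot touches the flap (over 0.15 N) (contact force between pot and flap above 0.15 N).
It fails at once if the pot is lifted by more than 12 mm (height (world z) of pot above 0.032 m).
It fails at once if the pot is tipped by more than 0.5 rad (angle between pot's own z axis and vertical above 0.5 rad).
It fails at once if another loose thing is moved by more than 30 mm (distance of any of jar_a, jar_b, glue, house, tree, screwdriver from where it was at the start of the episode above 0.03 m).
It also fails if it takes over 42 s, if anything falls off the work surface, if the arm or the gripper's body presses on something with over 40 N, if the wrist force passes 120 N, or if a joint passes its speed limit or range.

## Robot

A 6-joint arm with a two-finger parallel gripper is mounted at the origin on the work surface; the furniture and walls round the work are solid. World frame = base frame: x ahead of the robot, y to its left, z up, the work surface at z = 0. Lengths are in m, angles in degrees, forces in N, time in s.
With the tool pointing down it reaches from about 0.375 to 0.9 m from the base axis. Payload 3.1 kg.
Tool frame: the origin (TCP) lies on the centre line of the jaws, within the pads' length; the fingertips stand finger_overhang ahead of it and the grasp point (between the pads) lies 5 mm behind it (finger_overhang is the distance from the TCP to the fingertips, in m); z points along the fingers, y is the line along which they close (so a half turn about z gives the same grasp; the last joint's range is limited). The gripper opens to 87 mm and grips with 3 to 60 N. Pads are 19 mm wide; open, the fingers measure 117 mm over their backs; the gripper's body (75 mm by 190 mm) begins 51 mm behind the grasp point.
Start: joints at [-76.003, 30.224, 82.088, -0, 67.689, -10.227], TCP at [0.256, -0.57, 0.237] pointing down, gripper open.
Joint ranges: [-176.69, 176.69], [-43.24, 126.21], [12.49, 139.97], [-82, 262], [0, 151.66], [-163.58, 163.58]. Speed limits (degrees/s): [159.86, 159.86, 180, 180, 180, 180].

## Interface

Orientations are given as a 3x3 rotation matrix whose columns are the frame's x, y, z axes.
In Python, from rig import read_state, capture, calibration, hand_in, finger_overhang gives the robot as it stands.
- The arm moves only by the tool send_rows, never from a script. Its argument "plan" is a list of rows, each a list of 5 numbers: the closure in counts, from 0 (fully open) to 255 (shut), then the shift along the tool's x, y, z in m, then the turn about the tool's z in rad. A call has 1 to 20 rows; each row shifts and turns the commanded pose from where the row before left it, along the tool's axes as they then stand; what a row does not reach is not made up. A row lasts 1/12 s, in which the tool goes at most 41.7 mm and 7.16 degrees, less where a joint would pass 70% of its speed; a pose out of reach is approached as far as the arm can. A call is refused whole if a number of a shift passes 0.0417 or a number of a turn 0.125, either way. A call with a gripper value outside its range is refused whole. The fingers move at their own pace and stop on an object; the grip force is fixed at half the most. Time passes only in rows, so rows that do not move let the fingers close. It gives the time, the measured TCP pose, the force, the opening and the grip force at its end, in the units of the state.
- read_state(): the state, without advancing time (a new reading comes with each control period).
- capture(name): name is "scene" or "top" or "wrist"; returns (picture, depth): 480x640x3 uint8, blue, green, red; 480x640 float32, m along the optical axis (not along the pixel's ray), 0 where there is no reading.
- calibration(name): a dict with "fx", "fy", "cx", "cy" (pixels), "dist_coeffs" ([k1, k2, p1, p2, k3] as OpenCV has them; the pictures are not rectified), "xyz" and "rotation" of the camera in the world. Camera axes: x right, y down, z forward; pixel columns grow to the right and rows downward; lengths in m; the calibration is good to about 2 mm. A picture is of the moment at which its call begins: read the wrist's pose just before it. calibration takes no time and is no camera call; for the wrist camera it gives the pose at the moment of the call.
- hand_in(): hands the job in; it is judged then, once.
The state is a dict: "time_s": time; "joint_positions": joint angles; "qvel": joint speeds; "tau": joint torques, N m; "position": TCP position; "tcp_rot": TCP orientation; "force": force on the tool from outside, world axes, zero at the start; "moment": the same for the moment, N m; "opening": opening from 0.0 (shut) to 1.0 (fully open); "grasp_force": force on a finger pad.
Only numpy, scipy, OpenCV 4.12 (cv2) and the standard library are available. Lean on these libraries where they do the work, as an engineer would, in place of code of your own. Each camera call takes 0.05 s, during which the arm holds its last target. There are 200 camera calls.

## Working session

There is one attempt and no reset: what is moved stays moved. The work goes in short steps, Python scripts to look and compute and a tool call to move; the robot and the scene stay as the last step left them, time stands still between calls to the robot, and variables do not carry over. Pictures are saved under pics/ and viewed, at most 10 in all, crops included, and the job is handed in when it is done.

Besides the shell and the picture viewer there is one more tool, called after "Call:" as name([rows], argument=value, ...), one row to a line, values as JSON. send_rows: Moves the arm, as the interface text tells. Its arguments: {"type":"object","properties":{"plan":{"type":"array","items":{"type":"array","items":{"type":"number"}}}},"required":["plan"]}

```bash
mkdir -p pics; ls; python3 - <<'E'
from rig import *
import cv2
s=read_state();print(s['time_s'],s['position'],s['tcp_rot'],s['opening']);
print(finger_overhang if not callable(finger_overhang) else finger_overhang())
for n in("scene","top"):
    c=calibration(n);print(n,c)
    p,d=capture(n);cv2.imwrite(f"pics/{n}1.png",p)
    import numpy as np;np.save(f"pics/{n}1.npy",d)
E
```

```text
pics
0.0 [ 0.25629294 -0.56925923  0.23557083] [[ 9.11959639e-01  4.10279594e-01 -5.21083366e-04]
 [ 4.10279745e-01 -9.11957314e-01  2.09498545e-03]
 [ 3.84323993e-04 -2.12433212e-03 -9.99997670e-01]] 0.996168412263131
0.014
scene {'fx': 447.52436519209056, 'fy': 447.52436519209056, 'cx': 321.51737758702853, 'cy': 246.45852907167225, 'dist_coeffs': array([-0.0676043,  0.       ,  0.       ,  0.       ,  0.       ]), 'xyz': array([-0.31102267,  0.57366242,  0.84424006]), 'rotation': array([[-0.46203642, -0.58737707,  0.66446259],
       [-0.88676294,  0.29483903, -0.35597954],
       [ 0.01318471, -0.75369631, -0.65709059]])}
top {'fx': 510.0650524445799, 'fy': 510.0650524445799, 'cx': 322.07989279154106, 'cy': 236.54069042242588, 'dist_coeffs': array([-0.01444004,  0.        ,  0.        ,  0.        ,  0.        ]), 'xyz': array([0.30830607, 0.13779483, 1.22785747]), 'rotation': array([[ 0.00875511, -0.99036838,  0.13818039],
       [-0.99969762, -0.00549336,  0.02396874],
       [-0.02297881, -0.13834845, -0.990117  ]])}
```

View pics/top1.png

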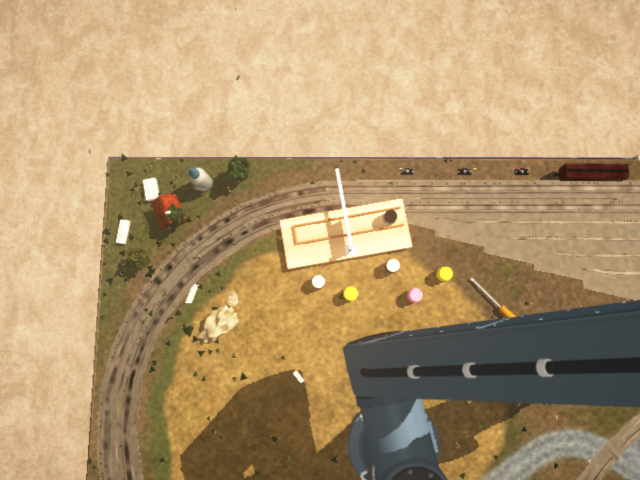

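View pics/scene1.png

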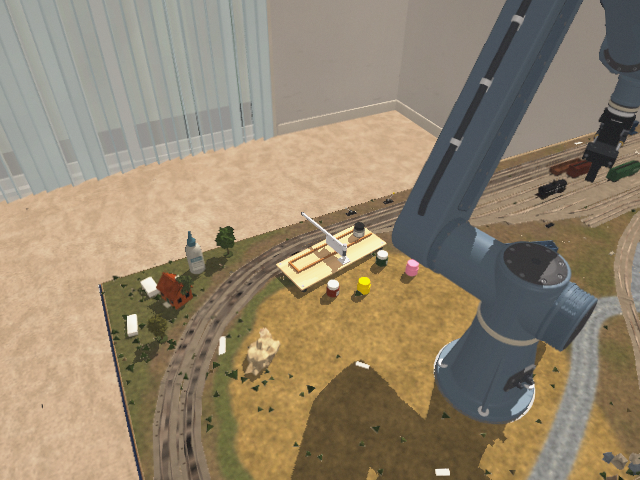

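The top view shows the tray (corners about (281,219), (404,199), (411,246), (288,268)), the dark pot at (391,216), the pin at (350,250) and the rail end at (338,170). Next I'll measure them.

```bash
cat > h.py <<'E'
import numpy as np, cv2
from rig import *
def ray(c,px,z):
    K=np.array([[c['fx'],0,c['cx']],[0,c['fy'],c['cy']],[0,0,1]])
    u=cv2.undistortPoints(np.array(px,float).reshape(-1,1,2),K,np.array(c['dist_coeffs'])).reshape(-1,2)
    d=np.c_[u,np.ones(len(u))]@c['rotation'].T
    return c['xyz']+d*((np.broadcast_to(z,len(u))-c['xyz'][2])/d[:,2])[:,None]
def proj(c,P):
    K=np.array([[c['fx'],0,c['cx']],[0,c['fy'],c['cy']],[0,0,1]])
    R=c['rotation'].T
    return cv2.projectPoints(np.array(P,float).reshape(-1,1,3),cv2.Rodrigues(R)[0],-R@c['xyz'],K,np.array(c['dist_coeffs']))[0].reshape(-1,2)
E
python3 - <<'E'
from h import *
c=calibration("top");im=cv2.imread("pics/top1.png")
print(ray(c,[(281,219),(404,199),(411,246),(288,268),],.02).round(4))
print(ray(c,[(350,250)],.078).round(4),ray(c,[(338,170)],.07).round(4),ray(c,[(391,216)],.056).round(4))
print(ray(c,[(318,282),(393,266)],.036).round(4))
cv2.imwrite("pics/crop.png",cv2.resize(im[160:310,270:470],None,fx=4,fy=4,interpolation=cv2.INTER_CUBIC))
E
```

```text
[[ 0.519   0.2664  0.02  ]
 [ 0.5693 -0.0295  0.02  ]
 [ 0.4553 -0.0446  0.02  ]
 [ 0.401   0.2473  0.02  ]]
[[0.4383 0.1021 0.078 ]] [[0.6269 0.13   0.07  ]] [[0.521  0.0062 0.056 ]]
[[3.676e-01 1.752e-01 3.600e-02]
 [4.061e-01 4.000e-04 3.600e-02]]
```

View pics/crop.png

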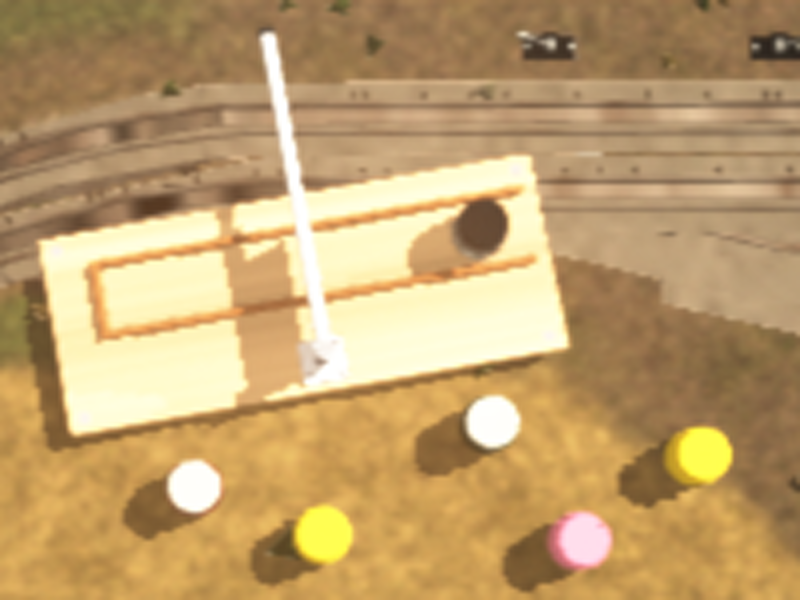

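Crop: tray corners at (40,242), (530,157), (568,347), (72,436); pin (322,358); pot lid (482,224). The two white jars and the coloured ones stand off the tray on the near side. I'll fit the tray pose to these.

```bash
python3 - <<'E'
from h import *
from scipy.optimize import least_squares
c=calibration("top")
f=lambda p:np.array(p)/4+[270,160]
W=ray(c,f([(40,242),(530,157),(568,347),(72,436),(322,358),(268,36)]),[.02,.02,.02,.02,.078,.07])[:,:2]
M=np.array([(102,155),(102,-145),(-18,-145),(-18,155),(0,0),(193,0)])/1e3
R=lambda a:np.array([[np.cos(a),-np.sin(a)],[np.sin(a),np.cos(a)]])
s=least_squares(lambda q:(M@R(q[2]).T+q[:2]-W).ravel(),[.44,.1,.15])
print(s.x,(s.fun.reshape(-1,2)*1e3).round(1))
o,a=s.x[:2],s.x[2]
P=ray(c,f([(482,224),(492,422),(195,487)]),[.056,.036,.036])[:,:2]
print("tray frame pot,jars mm",((P-o)@R(a)*1e3).round(1))
st=read_state()
# above gripper placement: tool centre at tray (59,-60), tool y along +/- tray y
print("tgt",o+R(a)@[.059,-.060]); Rt=st['tcp_rot']
print("tool y angle",np.degrees(np.arctan2(Rt[1,1],Rt[0,1])),"tray y angle",90+np.degrees(a), st['joint_positions'])
c=calibration("wrist");print(c['xyz'],c['rotation'])
E
```

```text
[0.44221806 0.09870202 0.17990532] [[-0.5  0.8]
 [-0.1  0.2]
 [-3.1 -0.3]
 [-1.8  0.7]
 [ 2.7 -2.3]
 [ 2.8  0.9]]
tray frame pot,jars mm [[  61.2 -104. ]
 [ -51.9  -90.4]
 [ -59.5   86.8]]
tgt [0.51100203 0.05022763]
tool y angle -65.77459263859797 tray y angle 100.30781577163688 [-7.60021916e+01  3.02743518e+01  8.21507752e+01 -1.23394702e-03
  6.76894352e+01 -1.02271105e+01]
[ 0.32459908 -0.53802392  0.38405256] [[ 0.4103768  -0.87695208 -0.25009187]
 [-0.91191363 -0.39527352 -0.11032851]
 [-0.00210188  0.27333844 -0.96191563]]
```

Call:
send_rows([
  [0,0.024,-0.0219,0,0],
  [0,0.024,-0.0219,0,0],
  [0,0.024,-0.0219,0,0],
  [0,0.024,-0.0219,0,0],
  [0,0.024,-0.0219,0,0],
  [0,0.024,-0.0219,0,0],
  [0,0.024,-0.0219,0,0],
  [0,0.024,-0.0219,0,0],
  [0,0.024,-0.0219,0,0],
  [0,0.024,-0.0219,0,0],
  [0,0.024,-0.0219,0,0],
  [0,0.024,-0.0219,0,0],
  [0,0.024,-0.0219,0,0],
  [0,0.024,-0.0219,0,0],
  [0,0.024,-0.0219,0,0],
  [0,0.024,-0.0219,0,0],
  [0,0.024,-0.0219,0,0],
  [0,0.024,-0.0219,0,0],
  [0,0.024,-0.0219,0,0],
  [0,0.024,-0.0219,0,0],
])

```text
time_s: 1.77
position: [0.5145, 0.0281, 0.2363]
tcp_rot: [[0.912, 0.41, -0.001], [0.41, -0.912, 0.0], [-0.001, -0.0, -1.0]]
force: [1.2, -1.0, -0.2]
opening: 0.999
grasp_force: 0.0
```

Call:
send_rows([
  [0,0,0,0,0.081],
  [0,0,0,0,0.081],
  [0,0,0,0,0.081],
  [0,0,0,0,0],
  [0,0,0,0,0],
  [0,0,0,0,0],
])

```text
time_s: 2.27
position: [0.5143, 0.0264, 0.2364]
tcp_rot: [[0.984, 0.18, -0.0], [0.18, -0.984, 0.0], [-0.0, -0.0, -1.0]]
force: [-1.0, 0.3, -0.2]
opening: 1.002
grasp_force: 0.0
```

```bash
python3 - <<'E'
from h import *
s=read_state();print(s['time_s'],s['position'],s['tcp_rot'].round(4),s['joint_positions'])
c=calibration("wrist");p,d=capture("wrist")
import pickle;pickle.dump(c,open("pics/w.pkl","wb"))
cv2.imwrite("pics/w1.png",p)
a=.1799;o=np.array([.4422,.0987])
R=np.array([[np.cos(a),-np.sin(a)],[np.sin(a),np.cos(a)]])
q=p.copy()
T=lambda x,y,z:np.r_[R@[x/1e3,y/1e3]+o,z/1e3]
for P in [(102,155,20),(102,-145,20),(-18,-145,20),(-18,155,20),(0,0,78),(193,0,70),(78,0,70),(40,-137,26),(78,-137,26),(61,-104,56)]:
    u=proj(c,[T(*P)])[0];print(P,u.round())
    if 0<u[0]<640 and 0<u[1]<480: cv2.circle(q,tuple(int(v) for v in u),3,(255,0,255),1)
cv2.imwrite("pics/w1m.png",q)
E
```

```text
2.2667 [0.51429246 0.02635136 0.23639057] [[ 9.836e-01  1.803e-01 -5.000e-04]
 [ 1.803e-01 -9.836e-01  1.000e-04]
 [-5.000e-04 -2.000e-04 -1.000e+00]] [-9.51488232e+00  2.18011234e+01  9.77195987e+01  7.52035725e-04
  6.05069748e+01  7.00983979e+01]
(102, 155, 20) [ 78. 161.]
(102, -145, 20) [379. 161.]
(-18, -145, 20) [374. 273.]
(-18, 155, 20) [ 98. 273.]
(0, 0, 78) [227. 279.]
(193, 0, 70) [213.  50.]
(78, 0, 70) [224. 194.]
(40, -137, 26) [370. 223.]
(78, -137, 26) [371. 186.]
(61, -104, 56) [340. 209.]
```

View pics/w1m.png

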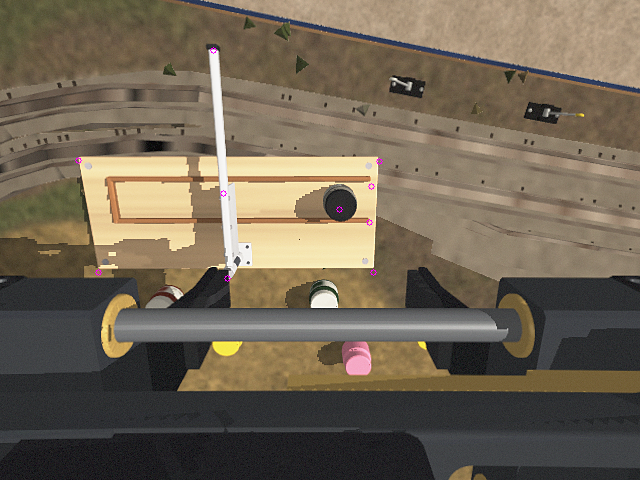

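The wrist view confirms the fit: board corners are about 4 px high, so the tray lies ~3 mm further in x, and y agrees. The pot (340,202) is dark with a dark lid and stands between the planned finger positions. Descending.

Call:
send_rows([
  [0,0.004,-0.001,0,0],
  [0,0,0,0.02,0],
  [0,0,0,0.02,0],
  [0,0,0,0.02,0],
  [0,0,0,0.02,0],
  [0,0,0,0.02,0],
  [0,0,0,0.01,0],
  [0,0,0,0.01,0],
  [0,0,0,0.01,0],
  [0,0,0,0.01,0],
  [0,0,0,0,0],
  [0,0,0,0,0],
  [0,0,0,0,0],
])

```text
time_s: 3.4
position: [0.5187, 0.0281, 0.097]
tcp_rot: [[0.984, 0.179, 0.001], [0.179, -0.984, -0.0], [0.001, 0.0, -1.0]]
force: [-0.5, -0.6, 0.1]
opening: 1.001
grasp_force: 0.0
```

```bash
python3 - <<'E'
from h import *
s=read_state();print(s['time_s'],s['position'],s['force'])
c=calibration("wrist");p,d=capture("wrist");t,_=capture("top")
cv2.imwrite("pics/w2.png",np.vstack([p[:300],cv2.resize(t[160:310,270:430],(640,600))[:300]]))
E
```

```text
3.4 [0.51872238 0.02809695 0.09698497] [-0.48027431 -0.57438835  0.09188156]
```

View pics/w2.png

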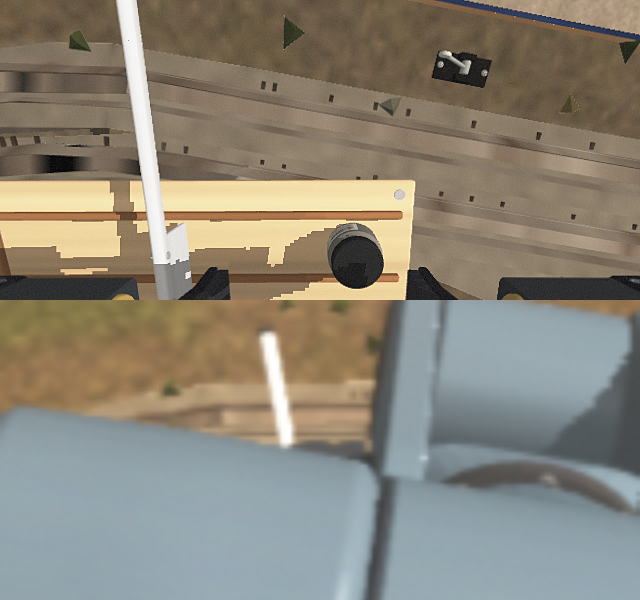

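Pot (355,255) sits between the fingers (inner edges about 228 and 408), with the flap rail (150,150) clear of the leading finger. Lowering the last 54 mm.

Call:
send_rows([
  [0,0,0,0.01,0],
  [0,0,0,0.01,0],
  [0,0,0,0.01,0],
  [0,0,0,0.01,0],
  [0,0,0,0.008,0],
  [0,0,0,0.006,0],
  [0,0,0,0,0],
  [0,0,0,0,0],
  [0,0,0,0,0],
])

```text
time_s: 4.25
position: [0.5184, 0.0281, 0.0426]
tcp_rot: [[0.984, 0.179, 0.0], [0.179, -0.984, -0.0], [0.0, 0.0, -1.0]]
force: [-0.2, -0.1, 0.4]
opening: 1.001
grasp_force: 0.0
```

Call:
send_rows([
  [0,0,-0.003,0,0],
  [0,0,-0.005,0,0],
  [0,0,-0.005,0,0],
  [0,0,-0.005,0,0],
  [0,0,-0.005,0,0],
  [0,0,-0.005,0,0],
  [0,0,-0.005,0,0],
  [0,0,-0.005,0,0],
  [0,0,-0.005,0,0],
  [0,0,-0.005,0,0],
  [0,0,-0.005,0,0],
  [0,0,-0.005,0,0],
  [0,0,-0.005,0,0],
  [0,0,-0.005,0,0],
  [0,0,-0.005,0,0],
  [0,0,-0.005,0,0],
  [0,0,-0.005,0,0],
  [0,0,-0.005,0,0],
  [0,0,0,0,0],
  [0,0,0,0,0],
])

```text
time_s: 5.92
position: [0.5024, 0.1152, 0.0425]
tcp_rot: [[0.984, 0.179, 0.0], [0.179, -0.984, 0.0], [0.0, -0.0, -1.0]]
force: [0.3, 0.1, -0.2]
opening: 0.999
grasp_force: 0.1
```

```bash
python3 - <<'E'
from h import *
s=read_state();print(s['time_s'],s['position'],s['force'])
p,d=capture("wrist");t,_=capture("scene")
cv2.imwrite("pics/w3.png",np.vstack([p[:300],cv2.resize(t[190:310,260:420],(640,480))[:300]]))
E
```

```text
5.9167 [0.50241746 0.11516214 0.042533  ] [ 0.33715046  0.1200775  -0.23028177]
```

View pics/w3.png

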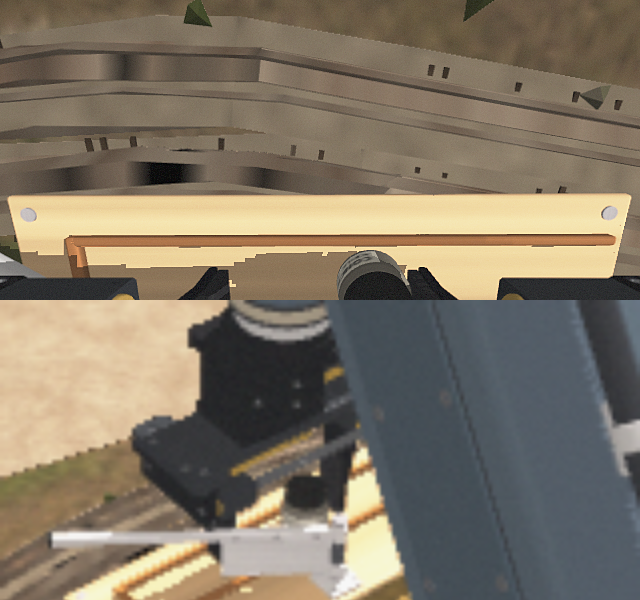

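Flap is swung inwards by the leading finger (rail end at left (55,540) in the lower view), and the pot (370,270) is upright against the rear finger. Continuing, with a short dwell before the flap's line.

Call:
send_rows([
  [0,0,-0.005,0,0],
  [0,0,-0.005,0,0],
  [0,0,-0.003,0,0],
  [0,0,0,0,0],
  [0,0,0,0,0],
  [0,0,-0.003,0,0],
  [0,0,-0.005,0,0],
  [0,0,-0.005,0,0],
  [0,0,-0.005,0,0],
  [0,0,-0.005,0,0],
  [0,0,-0.005,0,0],
  [0,0,-0.005,0,0],
  [0,0,-0.005,0,0],
  [0,0,-0.005,0,0],
  [0,0,-0.005,0,0],
  [0,0,-0.005,0,0],
  [0,0,-0.005,0,0],
  [0,0,-0.005,0,0],
  [0,0,0,0,0],
  [0,0,0,0,0],
])

```text
time_s: 7.68
position: [0.4888, 0.1899, 0.0425]
tcp_rot: [[0.984, 0.179, 0.0], [0.179, -0.984, 0.0], [0.0, -0.0, -1.0]]
force: [0.3, -0.8, 0.4]
opening: 1.001
grasp_force: 0.1
```

```bash
python3 - <<'E'
from h import *
s=read_state();print(s['time_s'],s['position'],s['force'])
p,d=capture("wrist");t,_=capture("scene")
cv2.imwrite("pics/w4.png",np.vstack([p[:300],cv2.resize(t[190:310,260:420],(640,480))[:300]]))
E
```

```text
7.6833 [0.48880816 0.18989125 0.04254517] [ 0.30428589 -0.83493019  0.37967265]
```

View pics/w4.png

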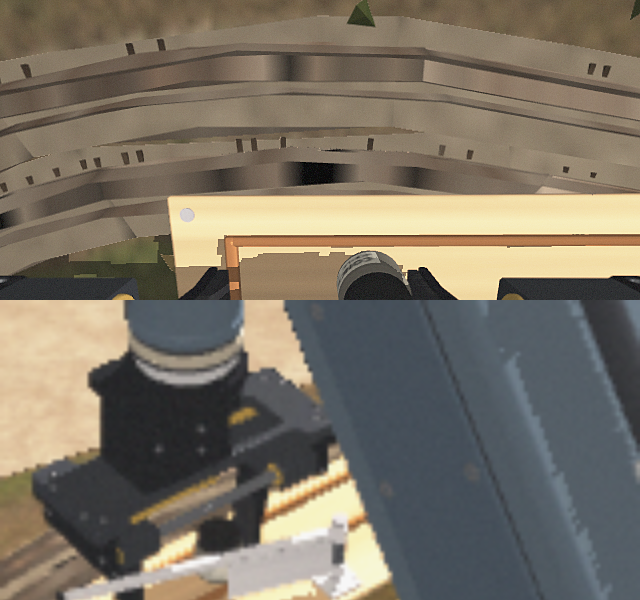

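Pot (370,270) is well past the flap's line and upright, and the flap is still held open. 50 mm remain to the stop.

Call:
send_rows([
  [0,0,-0.003,0,0],
  [0,0,-0.005,0,0],
  [0,0,-0.005,0,0],
  [0,0,-0.005,0,0],
  [0,0,-0.005,0,0],
  [0,0,-0.005,0,0],
  [0,0,-0.004,0,0],
  [0,0,-0.003,0,0],
  [0,0,-0.003,0,0],
  [0,0,-0.002,0,0],
  [0,0,-0.002,0,0],
  [0,0,-0.002,0,0],
  [0,0,-0.002,0,0],
  [0,0,0,0,0],
  [0,0,0,0,0],
  [0,0,0,0,0],
])

```text
time_s: 9.12
position: [0.4805, 0.2344, 0.0425]
tcp_rot: [[0.984, 0.179, -0.001], [0.179, -0.984, -0.0], [-0.001, 0.0, -1.0]]
force: [-0.0, -2.7, -0.6]
opening: 0.997
grasp_force: 1.6
```

```bash
python3 - <<'E'
from h import *
s=read_state();print(s['time_s'],s['position'],s['force'])
p,d=capture("wrist");t,_=capture("scene")
cv2.imwrite("pics/w5.png",np.vstack([p[:300],cv2.resize(t[210:310,240:400],(640,400))[:300]]))
E
```

```text
9.1167 [0.48046703 0.23436693 0.04245938] [-0.04858595 -2.72370442 -0.59040021]
```

View pics/w5.png

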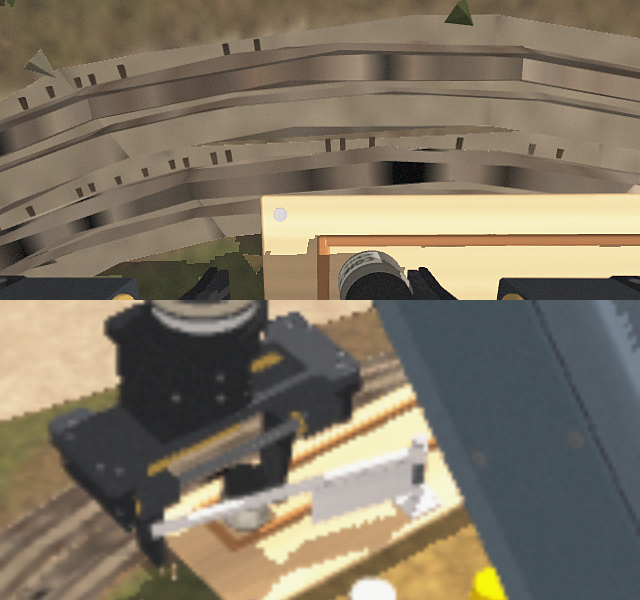

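The pot (370,275) is against the stop: the stop bar at x≈323 meets it, and force rose to 2.7 N. Backing off and lifting.

Call:
send_rows([
  [0,0,0.002,0,0],
  [0,0,0.003,0,0],
  [0,0,0,0,0],
  [0,0,0,-0.008,0],
  [0,0,0,-0.01,0],
  [0,0,0,-0.01,0],
  [0,0,0,-0.015,0],
  [0,0,0,-0.02,0],
  [0,0,0,-0.03,0],
  [0,0,0,-0.03,0],
  [0,0,0,-0.03,0],
  [0,0,0,-0.03,0],
  [0,0,0,0,0],
  [0,0,0,0,0],
  [0,0,0,0,0],
  [0,0,0,0,0],
  [0,0,0,0,0],
  [0,0,0,0,0],
  [0,0,0,0,0],
  [0,0,0,0,0],
])

```text
time_s: 10.88
position: [0.4814, 0.2298, 0.2248]
tcp_rot: [[0.984, 0.179, -0.001], [0.179, -0.984, -0.0], [-0.001, 0.0, -1.0]]
force: [0.4, 0.0, -0.4]
opening: 0.999
grasp_force: 0.0
```

Call:
send_rows([
  [0,0,0,0,0],
  [0,0,0,0,0],
  [0,0,0,0,0],
  [0,0,0,0,0],
  [0,0,0,0,0],
  [0,0,0,0,0],
  [0,0,0,0,0],
  [0,0,0,0,0],
  [0,0,0,0,0],
  [0,0,0,0,0],
  [0,0,0,0,0],
  [0,0,0,0,0],
  [0,0,0,0,0],
  [0,0,0,0,0],
  [0,0,0,0,0],
  [0,0,0,0,0],
  [0,0,0,0,0],
  [0,0,0,0,0],
  [0,0,0,0,0],
  [0,0,0,0,0],
])

```text
time_s: 12.55
position: [0.4816, 0.2298, 0.2255]
tcp_rot: [[0.984, 0.179, -0.0], [0.179, -0.984, 0.0], [-0.0, -0.0, -1.0]]
force: [-0.3, 0.1, 0.3]
opening: 0.999
grasp_force: 0.0
```

```bash
python3 - <<'E'
from h import *
s=read_state();print(s['time_s'],s['position'],s['force'])
p,d=capture("wrist");t,_=capture("scene")
cv2.imwrite("pics/w6.png",np.vstack([p[:300],cv2.resize(t[210:310,240:400],(640,400))[:300]]))
E
```

```text
12.55 [0.48158812 0.22983743 0.22553637] [-0.31410907  0.12831556  0.34254872]
```

View pics/w6.png

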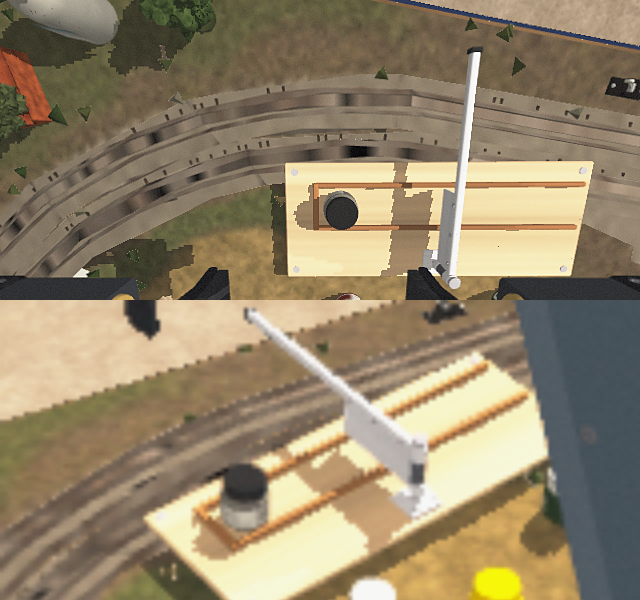

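The flap is back across the lane and the pot (341,211) stands upright by the stop. A quick numeric check before handing in.

```bash
python3 - <<'E'
from h import *
c=calibration("wrist")
W=ray(c,[(342,213),(475,51),(454,283),(317,207),(286,163),(593,161)],[.056,.07,.078,.026,.02,.02])[:,:2]
e=W[4]-W[5];a=np.arctan2(e[1],e[0])-np.pi/2
R=np.array([[np.cos(a),-np.sin(a)],[np.sin(a),np.cos(a)]])
T=(W-W[4])@R*1e3+[102,155];print(a,T.round(1))
r=T[1]-T[2];print("flap",np.arctan2(r[1],r[0]))
E
```

```text
0.1840091675143607 [[  60.2  102.2]
 [ 190.1    3.2]
 [   0.7    2.8]
 [  59.4  125. ]
 [ 102.   155. ]
 [ 102.  -141. ]]
flap 0.0022766366453002445
```

```bash
python3 -c "
from rig import *
print(hand_in())"
```

```text
the job is handed in; nothing more can be done
None
```

The pot was pushed home against the stop (measured about 102 mm inside the flap's line, upright and mid-lane), the flap fell shut behind it (about 0.00 rad), and the job is handed in; no verdict was shown.

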